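# Find the gearbox with the loose piece by shaking, and nest it for strip-down

### The job

One of the three sealed gearbox housings has a piece that has come loose inside. Pick them up one at a time, clear of the table, and shake each gently back and forth along its length until you feel the one that rattles; put a sound one back upright where it stood. Shake-test the rattling one too even if it is the last left, then seat it upright, fully home in the rectangular pocket of the strip-down nest, without forcing it, and let go.

Things in the scene. Friction and masses are not known exactly. Their poses are not given: they have to be found in the camera images.
- housing_1_mid (a point): sealed aluminium gearbox housing, a box 100 mm long (its x), 56 wide (its y), 62 tall (z), dark cover with four 2 mm screw heads on top; a shaft stub (dia. 24 mm at the root) stands 14 mm out of its +x end at 38 mm height. Stands upright on the table; the flat 100 mm sides are gripped from above across the 56 mm. Weighs 0.14 to 0.72 kg, by its build. This point: box centre, 31 mm above the underside
- housing_2_mid (a point): second housing, looks the same as housing_1; same size, origin and axes. In ONE of the three (any of them) a steel ball, 34 mm, 0.16 kg, is loose inside. The inner floor falls by 5 degrees from the middle to both ends; at first the ball rests in a small groove at the middle. In the other two nothing moves. Their own weights differ far more than that, so weight does not tell
- housing_3_mid (a point): third housing, looks the same as housing_1; same size, origin and axes. The loose ball leaves the middle and runs end to end (27 mm each way) when its housing is moved back and forth along its x with well over 1 m/s2 or tipped lengthwise by over 8 degrees. It strikes the end wall and, held still, stays there: its weight then gives a moment of 0.04 Nm about the housing's y (plus at the +x end, minus at the -x end)
- nest_floor (a point): black nest fixed to the table: block 124 x 80 mm, 26 mm high, with a pocket open at the top, 103 mm (its x) by 59 (its y), 18 deep, 4 mm 45-degree chamfer at the mouth; low ears with bolts, 10 mm high, at its +y and -y sides. A housing goes in upright, either way round, 1.5 mm to spare on each side. This point: middle of the pocket floor, 8 mm above the table, z up; a housing fully home has its centre 31 mm above it

How it is judged (in metres and radians):
On the way, in this order (a step that is already met when the one before it is completed fails the run):
1. the housing with the loose piece is held clear of the table and shaken so that the piece runs to its +x end (((distance between loose_piece_c0 and housing_1_mid below 0.06 m and height (world z) of housing_1_mid above 0.05 m and x of loose_piece_c0 in the frame of housing_1_mid above 0.015 m) or (distance between loose_piece_c0 and housing_2_mid below 0.06 m and height (world z) of housing_2_mid above 0.05 m and x of loose_piece_c0 in the frame of housing_2_mid above 0.015 m) or (distance between loose_piece_c0 and housing_3_mid below 0.06 m and height (world z) of housing_3_mid above 0.05 m and x of loose_piece_c0 in the frame of housing_3_mid above 0.015 m))).
2. and, still clear of the table, to its -x end (((distance between loose_piece_c0 and housing_1_mid below 0.06 m and height (world z) of housing_1_mid above 0.05 m and x of loose_piece_c0 in the frame of housing_1_mid below -0.015 m) or (distance between loose_piece_c0 and housing_2_mid below 0.06 m and height (world z) of housing_2_mid above 0.05 m and x of loose_piece_c0 in the frame of housing_2_mid below -0.015 m) or (distance between loose_piece_c0 and housing_3_mid below 0.06 m and height (world z) of housing_3_mid above 0.05 m and x of loose_piece_c0 in the frame of housing_3_mid below -0.015 m))).
At the end, for the whole second after the job is handed in: The housing with the loose piece stands upright in the nest, centre within 5 mm of the pocket's middle and its underside within 3 mm of the pocket floor; the two sound ones stand upright on the table within 40 mm of where they stood; all at rest and released (((distance between loose_piece_c0 and housing_1_mid below 0.06 m and x of housing_1_mid in the frame of nest_floor between -0.005 and 0.005 m and y of housing_1_mid in the frame of nest_floor between -0.005 and 0.005 m and z of housing_1_mid in the frame of nest_floor below 0.034 m and angle between the x axis of housing_1_mid and the x axis of nest_floor, either way round below 0.08 rad and angle between each of housing_1_mid, housing_2_mid, housing_3_mid's own z axis and vertical below 0.06 rad and distance of each of housing_2_mid, housing_3_mid from where it was at the start of the episode below 0.04 m and height (world z) of each of housing_2_mid, housing_3_mid below 0.036 m) or (distance between loose_piece_c0 and housing_2_mid below 0.06 m and x of housing_2_mid in the frame of nest_floor between -0.005 and 0.005 m and y of housing_2_mid in the frame of nest_floor between -0.005 and 0.005 m and z of housing_2_mid in the frame of nest_floor below 0.034 m and angle between the x axis of housing_2_mid and the x axis of nest_floor, either way round below 0.08 rad and angle between each of housing_2_mid, housing_1_mid, housing_3_mid's own z axis and vertical below 0.06 rad and distance of each of housing_1_mid, housing_3_mid from where it was at the start of the episode below 0.04 m and height (world z) of each of housing_1_mid, housing_3_mid below 0.036 m) or (distance between loose_piece_c0 and housing_3_mid below 0.06 m and x of housing_3_mid in the frame of nest_floor between -0.005 and 0.005 m and y of housing_3_mid in the frame of nest_floor between -0.005 and 0.005 m and z of housing_3_mid in the frame of nest_floor below 0.034 m and angle between the x axis of housing_3_mid and the x axis of nest_floor, either way round below 0.08 rad and angle between each of housing_3_mid, housing_1_mid, housing_2_mid's own z axis and vertical below 0.06 rad and distance of each of housing_1_mid, housing_2_mid from where it was at the start of the episode below 0.04 m and height (world z) of each of housing_1_mid, housing_2_mid below 0.036 m)) and linear speed of each of housing_1, housing_2, housing_3 below 0.02 m/s); the robot touches nothing.
It fails at once if a housing pressed on the nest with more than 50 N (contact force between any of housing_1, housing_2, housing_3 and nest above 50 N).
It fails at once if shaken roughly: a housing moves faster than 1 m/s (linear speed of any of housing_1, housing_2, housing_3 above 1 m/s).
It also fails if it takes over 72 s, if anything falls off the work surface, if the arm or the gripper's body presses on something with over 40 N, if the wrist force passes 120 N, or if a joint passes its speed limit or range.

### The arm

A 6-joint arm with a two-finger parallel gripper is mounted at the origin on a cart in front of the work surface, level with it; the furniture and walls round the work are solid. World frame = base frame: x ahead of the robot, y to its left, z up, the work surface at z = 0. Lengths are in mm, angles in rad, forces in N, time in s.
With the tool pointing down it reaches from about 275 to 750 mm from the base axis. Payload 10.2 kg.
Tool frame: the origin (TCP) lies on the centre line of the jaws, within the pads' length; the fingertips stand 17 mm ahead of it and the grasp point (between the pads) lies 2 mm behind it; z points along the fingers, y is the line along which they close (so a half turn about z gives the same grasp; the last joint's range is limited). The gripper opens to 85 mm and grips with 20 to 120 N. Pads are 22 mm wide; open, the fingers measure 114 mm over their backs; the gripper's body (76 mm by 85 mm) begins 54 mm behind the grasp point. The pads swing forward as they close: fully open they stand 13 mm farther back than shut.
Start: joints at [-1.545, 0.313, 1.498, -0, 1.331, -0.223], TCP at [129.263, -508.844, 227.994] pointing down, gripper open.
Joint ranges: [-2.94, 2.94], [-0.97, 2.17], [0.19, 2.56], [-1.23, 4.37], [0.02, 3.11], [-2.88, 2.88]. Speed limits (rad/s): [2.39, 2.39, 3.01, 3.14, 3.14, 3.14].

### API

Orientations are given as a unit quaternion [w, x, y, z].
In Python, from rig import ctrl gives the robot as it stands. The module is installed in compiled form; this text tells all that it offers.
- The arm moves only by the shell command python3 -m jog 'ROWS' [FORCE]. ROWS is JSON, a list of rows, each an object with "delta_pos": the shift along the world's x, y, z in mm, a list of three; "angular": the turn, a rotation vector about the world's x, y, z in rad, a list of three; "fingers": the opening, from 0 (shut) to 1 (fully open). In form: [{"delta_pos": [tx, ty, tz], "angular": [rx, ry, rz], "fingers": fingers}, ...]. A call has 1 to 10 rows; each row is the pose to reach, as a shift and turn from the pose commanded when the call began; what a row does not reach only later rows make up. A row lasts 1/8 s, in which the tool goes at most 62.5 mm and 10.7 degrees, less where a joint would pass 70% of its speed; a pose out of reach is approached as far as the arm can. A call with a gripper value outside its range is refused whole. The fingers move at their own pace and stop on an object; FORCE is the grip in N (left out, the last holds). Time passes only in rows, so rows that repeat a pose let the fingers close. It gives the time, the measured TCP pose, the force, the opening and the grip force at its end, in the units of the state.
- ctrl.sense(): the state, without advancing time (a new reading comes with each control period).
- ctrl.capture(name): name is "scene" or "side" or "wrist"; returns a dict with "pixels" (420x560x3 uint8, blue, green, red), "fx", "fy", "cx", "cy" (pixels), "R" (3x3) and "t" (3): a world point X has camera coordinates R X + t. Camera axes: x right, y down, z forward; pixel columns grow to the right and rows downward; lengths in mm; the calibration is good to about 2 mm. The wrist camera is an equidistant fisheye: a pixel r from the principal point sees the ray r / f radians off the axis. A picture is of the moment at which its call begins. There is no depth.
- ctrl.finish_job(): hands the job in; it is judged then, once.
The state is a dict: "time_s": time; "joints": joint angles; "dq": joint speeds; "tau": joint torques, N m; "eef_pos": TCP position; "ee_rot": TCP orientation; "force": force on the tool from outside, world axes, zero at the start; "wrist_torque": the same for the moment, N m; "grip_width": opening from 0.0 (shut) to 1.0 (fully open); "grip_force": force on a finger pad.
Only numpy, scipy, OpenCV 4.12 (cv2) and the standard library are available. Lean on these libraries where they do the work, as an engineer would, in place of code of your own. Each camera call takes 0.05 s, during which the arm holds its last target. There are 200 camera calls.

## Working session

There is one attempt and no reset: what is moved stays moved. The work goes in short steps, Python scripts to look and compute and a shell command to move; the robot and the scene stay as the last step left them, time stands still between calls to the robot, and variables do not carry over. Pictures are saved under pics/ and viewed, at most 12 in all, crops included, and the job is handed in when it is done.

```bash
mkdir -p pics; python3 - <<'E'
from rig import ctrl
import cv2,numpy as np
for n in("scene","side"):
    c=ctrl.capture(n); cv2.imwrite(f"pics/{n}0.png",c["pixels"])
    np.savez(f"{n}0.npz",**c)
    print(n,c["fx"],c["cx"],c["cy"],np.round(-np.array(c["R"]).T@c["t"]))
print(ctrl.sense())
E
```

```text
scene 516.2376455909462 273.37510711548964 217.94217350786022 [-486.  649.  989.]
side 519.6683138807415 274.9257126785579 209.75196426136597 [ 427. 1010.  856.]
{'time_s': 0.1, 'joints': array([-1.54541229e+00,  3.13395899e-01,  1.49834027e+00, -2.74134204e-06,
        1.33100002e+00, -2.23416467e-01]), 'dq': array([ 0.00032286, -0.00039812, -0.00118216, -0.00030058,  0.00051488,
        0.00011227]), 'tau': array([ 3.03441244e-03, -4.12894464e+01, -2.60140836e+01, -2.07011713e-04,
        3.01766107e-03, -6.07799933e-06]), 'eef_pos': array([ 129.25009609, -508.60834472,  227.49920309]), 'ee_rot': array([-5.69096423e-04,  9.92272060e-01,  1.24079945e-01,  5.51968367e-05]), 'force': array([-0.61227929, -0.00684153,  0.88540123]), 'wrist_torque': array([-0.03194293,  0.00187702, -0.01123601]), 'grip_force': 0.0, 'grip_width': 0.9978615741401975}
```

View pics/scene0.png

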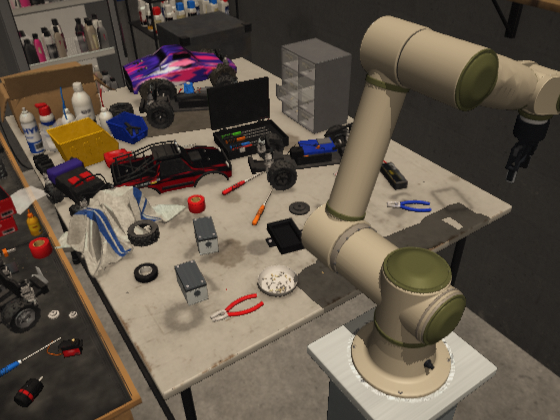

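View pics/side0.png

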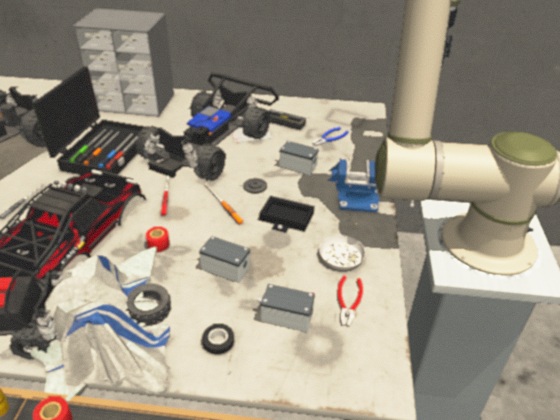

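View crops.

```bash
python3 - <<'E'
import cv2
s=cv2.imread("pics/side0.png")
a=cv2.resize(s[195:335,190:330],None,fx=4,fy=4,interpolation=cv2.INTER_CUBIC)
cv2.imwrite("pics/cA.png",a)
b=cv2.resize(s[130:240,250:390],None,fx=4,fy=4,interpolation=cv2.INTER_CUBIC)
cv2.imwrite("pics/cB.png",b)
E
```

```text
(no output)
```

View pics/cA.png

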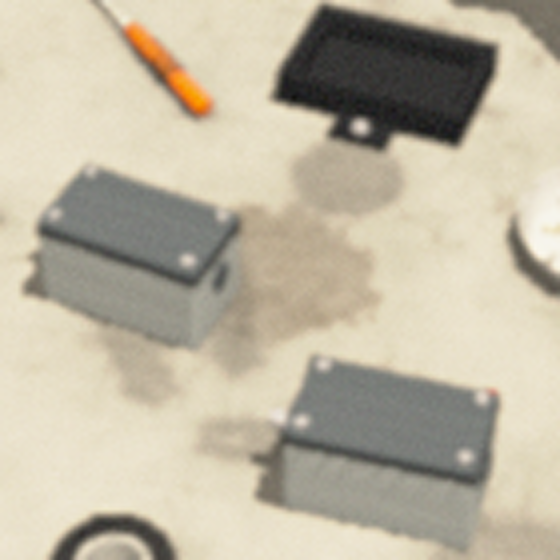

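View pics/cB.png

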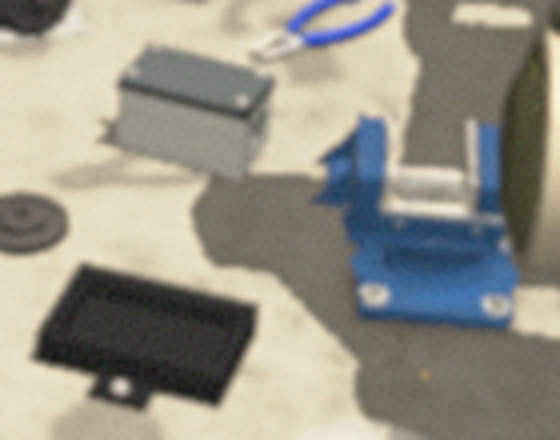

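```bash
cat > h.py <<'E'
import numpy as np,cv2
from scipy.optimize import least_squares
def load(n): return dict(np.load(n+"0.npz"))
def proj(c,X):
    p=np.asarray(X)@np.array(c["R"]).T+c["t"]
    return np.c_[c["fx"]*p[:,0]/p[:,2]+c["cx"],c["fy"]*p[:,1]/p[:,2]+c["cy"]]
def ray(c,uv,z):
    d=np.array(c["R"]).T@[(uv[0]-c["cx"])/c["fx"],(uv[1]-c["cy"])/c["fy"],1]; o=-np.array(c["R"]).T@c["t"]
    return o+d*(z-o[2])/d[2]
def box(p,L,W,zs):
    s=np.array([[1,-1],[-1,-1],[-1,1],[1,1]])*[L/2,W/2]  # TL TR BR BL in side view
    c,q=np.cos(p[2]),np.sin(p[2])
    xy=s@np.array([[c,q],[-q,c]])+p[:2]
    return np.vstack([np.c_[xy,np.full(4,z)] for z in zs])
E
cat > fit.py <<'E'
from h import *
S=load("side");img=S["pixels"].copy()
A=lambda u,v:(190+u/4,195+v/4)
B=lambda u,v:(250+u/4,130+v/4)
N=np.nan
objs={"A":(100,56,[62],[A(88,167),A(240,213),A(193,277),A(40,227)]),
"B":(100,56,[62],[A(312,358),A(496,393),A(488,475),A(281,437)]),
"C":(100,56,[62],[B(150,42),B(273,77),B(248,115),B(120,85)]),
"N":(124,80,[26],[A(325,7),A(496,45),A(463,125),A(278,82)])}
for k,(L,W,zs,uv) in objs.items():
    uv=np.array(uv); g=ray(S,uv.mean(0),zs[0])
    r=least_squares(lambda p:(proj(S,box(p,L,W,zs))-uv).ravel(),[g[0],g[1],0.])
    e=[np.round(np.linalg.norm(ray(S,uv[i],zs[0])-ray(S,uv[(i+1)%4],zs[0])),1) for i in range(4)]
    print(k,np.round(r.x,3),"res",np.round(r.fun,1),"edges",e)
    z2=[0,62] if L==100 else [0,26]
    q=proj(S,box(r.x,L,W,z2)); q=np.round((q-[180,120])*3.5).astype(int)
    objs[k]=q
big=cv2.resize(img[120:290+50,180:400],None,fx=3.5,fy=3.5,interpolation=cv2.INTER_CUBIC)
for q in objs.values():
    for z in (0,4): cv2.polylines(big,[q[z:z+4]],True,(0,0,255) if z else (0,255,255),1)
cv2.imwrite("pics/ov.png",big[:600])
E
python3 fit.py
```

```text
A [ 6.24803e+02  1.77801e+02 -3.03000e-01] res [-0.5 -0.7  0.6  0.5  0.9  0.5 -1.  -0.5] edges [np.float64(96.0), np.float64(56.3), np.float64(94.7), np.float64(55.0)]
B [ 4.70229e+02  3.01591e+02 -9.80000e-02] res [-0.5  0.1  1.1 -0.4 -1.4 -0.1  0.8  0.4] edges [np.float64(96.9), np.float64(54.3), np.float64(104.6), np.float64(55.8)]
C [ 4.94785e+02 -2.64353e+02 -3.04000e-01] res [-0.4  0.8  0.8 -0.1  0.1  0.  -0.6 -0.8] edges [np.float64(99.0), np.float64(54.7), np.float64(96.7), np.float64(63.9)]
N [ 5.03856e+02 -2.53540e+01 -2.22000e-01] res [-1.2  0.1  1.1  0.9  0.4 -0.3 -0.3 -0.8] edges [np.float64(117.3), np.float64(84.2), np.float64(121.6), np.float64(84.3)]
```

View pics/ov.png

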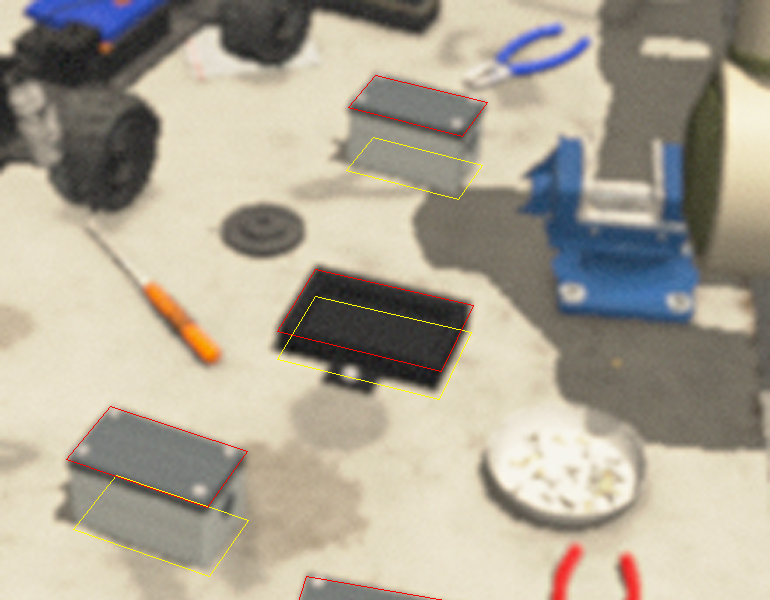

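The side view shows all three housings (top centres about (224,255), (288,303) and (299,150)) and the nest at about (286,212). The wireframes fit well, and the stubs point left (+x). I'll start with the nearest one, C.

```bash
python3 -m jog '[{"delta_pos":[60,40,0],"angular":[0,0,-0.1],"fingers":1},{"delta_pos":[120,80,0],"angular":[0,0,-0.2],"fingers":1},{"delta_pos":[170,115,0],"angular":[0,0,-0.3],"fingers":1},{"delta_pos":[220,147,-10],"angular":[0,0,-0.4],"fingers":1},{"delta_pos":[270,180,-20],"angular":[0,0,-0.5],"fingers":1},{"delta_pos":[320,214,-30],"angular":[0,0,-0.553],"fingers":1},{"delta_pos":[366,245,-40],"angular":[0,0,-0.553],"fingers":1},{"delta_pos":[366,245,-40],"angular":[0,0,-0.553],"fingers":1},{"delta_pos":[366,245,-40],"angular":[0,0,-0.553],"fingers":1}]' 80
python3 - <<'E'
from rig import ctrl
import cv2,numpy as np
c=ctrl.capture("wrist"); cv2.imwrite("pics/w1.png",c["pixels"]); np.savez("w10.npz",**c)
print({k:v for k,v in c.items() if k!="pixels"}); s=ctrl.sense();print(s["time_s"],s["eef_pos"],s["ee_rot"],s["joints"])
E
```

```text
time_s: 1.23
eef_pos: [495.1, -263.8, 187.7]
ee_rot: [-0.0, 0.989, -0.151, -0.0]
force: [-0.5, 0.4, 1.0]
grip_width: 0.996
grip_force: 0.0
{'fx': 325.19226210127806, 'fy': 325.19226210127806, 'cx': 277.80106614712906, 'cy': 214.20638407639197, 'R': array([[-2.98791277e-01, -9.54318316e-01,  5.68824549e-04],
       [-9.13374541e-01,  2.86144646e-01,  2.89600052e-01],
       [-2.76533400e-01,  8.60104194e-02, -9.57147578e-01]]), 't': array([-104.01966193,  501.75050219,  500.02142429])}
1.275 [ 494.67160182 -264.42186308  187.99623541] [ 6.57459408e-05  9.88414724e-01 -1.51777145e-01 -1.67250552e-04] [-6.99618657e-01  4.24016677e-01  1.44680418e+00 -2.99712956e-04
  1.27098904e+00  1.17599822e+00]
```

View pics/w1.png

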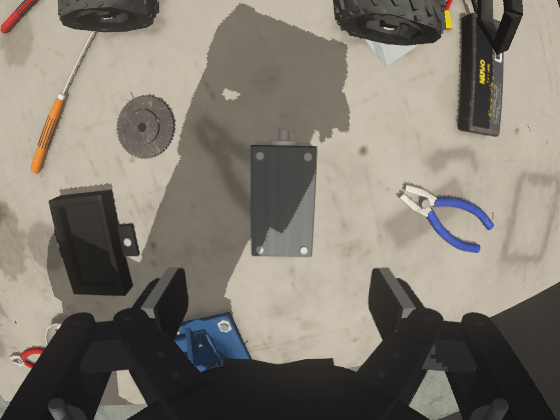

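```bash
cat >> h.py <<'E'
def fray(c,uv,z):
    d=np.array([uv[0]-c["cx"],uv[1]-c["cy"]]); r=np.linalg.norm(d); th=r/c["fx"]
    d=np.r_[d/r*np.sin(th),np.cos(th)]; R=np.array(c["R"]); d=R.T@d; o=-R.T@c["t"]
    return (o+d*(z-o[2])/d[2])[:2]
def wfit(c,uv,z,L,W):
    X=np.array([fray(c,u,z) for u in uv])
    # order: stub-left, stub-right, rear-right, rear-left (as seen in wrist picture)
    s=np.array([[1,1],[1,-1],[-1,-1],[-1,1]])*[L/2,W/2]
    r=least_squares(lambda p:(s@np.array([[np.cos(p[2]),np.sin(p[2])],[-np.sin(p[2]),np.cos(p[2])]])+p[:2]-X).ravel(),[*X.mean(0),-.2])
    return np.round(r.x,3),np.round(r.fun,1)
E
python3 - <<'E'
from h import *
c=load("w1")
print(wfit(c,[(251,146),(316,146),(313,256),(251,256)],62,100,56))
print(wfit(c,[(50,200),(113,190),(132,292),(72,295)],26,124,80))
E
python3 - <<'E'
import cv2
s=cv2.imread("pics/w1.png")
a=cv2.resize(s[120:310,40:330],None,fx=2.7,fy=2.7,interpolation=cv2.INTER_CUBIC)
cv2.imwrite("pics/w1c.png",a)
E
```

```text
(array([ 4.95078e+02, -2.68502e+02, -3.10000e-01]), array([ 0.8,  0.8, -0.2, -0.8, -0.4,  0.4, -0.3, -0.4]))
(array([ 5.04043e+02, -3.69380e+01, -2.52000e-01]), array([  1.1,  -4.7,  -0.2,   8.8,  -2.7,   6. ,   1.8, -10.1]))
```

View pics/w1c.png

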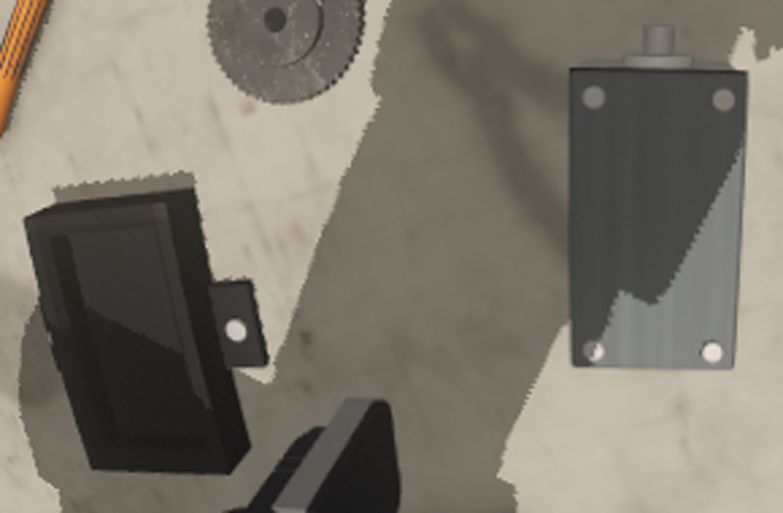

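```bash
python3 -m jog '[{"delta_pos":[0,-3,-50],"angular":[0,0,0],"fingers":1},{"delta_pos":[0,-3,-100],"angular":[0,0,0],"fingers":1},{"delta_pos":[0,-3,-143],"angular":[0,0,0],"fingers":1},{"delta_pos":[0,-3,-143],"angular":[0,0,0],"fingers":1},{"delta_pos":[0,-3,-143],"angular":[0,0,0],"fingers":0},{"delta_pos":[0,-3,-143],"angular":[0,0,0],"fingers":0},{"delta_pos":[0,-3,-143],"angular":[0,0,0],"fingers":0},{"delta_pos":[0,-3,-143],"angular":[0,0,0],"fingers":0},{"delta_pos":[0,-3,-143],"angular":[0,0,0],"fingers":0},{"delta_pos":[0,-3,-143],"angular":[0,0,0],"fingers":0}]' 80
```

```text
time_s: 2.52
eef_pos: [496.1, -268.2, 47.9]
ee_rot: [0.002, 0.988, -0.152, 0.002]
force: [-3.2, -1.2, 9.9]
grip_width: 0.623
grip_force: 84.2
```

```bash
cat > m.py <<'E'
import sys,numpy as np
from rig import ctrl
y=float(sys.argv[1]); M=[];F=[]
for i in range(6):
    s=ctrl.sense(); M.append(s["wrist_torque"]);F.append(s["force"]); ctrl.capture("wrist")
M=np.array(M); m=M@[-np.sin(y),np.cos(y),0]
print("t",s["time_s"],"My",m.round(4),m.mean().round(4),"M",M.mean(0).round(3),"F",np.mean(F,0).round(2),s["eef_pos"].round(1),s["ee_rot"].round(4),s["grip_width"])
E
python3 -m jog '[{"delta_pos":[0,0,30],"angular":[0,0,0],"fingers":0},{"delta_pos":[0,0,60],"angular":[0,0,0],"fingers":0},{"delta_pos":[0,0,60],"angular":[0,0,0],"fingers":0},{"delta_pos":[0,0,60],"angular":[0,0,0],"fingers":0},{"delta_pos":[0,0,60],"angular":[0,0,0],"fingers":0}]'
python3 m.py -0.307
python3 -m jog '[{"delta_pos":[19,-6,0],"angular":[0,0,0],"fingers":0},{"delta_pos":[-19,6,0],"angular":[0,0,0],"fingers":0},{"delta_pos":[19,-6,0],"angular":[0,0,0],"fingers":0},{"delta_pos":[-19,6,0],"angular":[0,0,0],"fingers":0},{"delta_pos":[19,-6,0],"angular":[0,0,0],"fingers":0},{"delta_pos":[0,0,0],"angular":[0,0,0],"fingers":0},{"delta_pos":[0,0,0],"angular":[0,0,0],"fingers":0},{"delta_pos":[0,0,0],"angular":[0,0,0],"fingers":0},{"delta_pos":[0,0,0],"angular":[0,0,0],"fingers":0},{"delta_pos":[0,0,0],"angular":[0,0,0],"fingers":0}]'
python3 m.py -0.307
python3 -m jog '[{"delta_pos":[-19,6,0],"angular":[0,0,0],"fingers":0},{"delta_pos":[19,-6,0],"angular":[0,0,0],"fingers":0},{"delta_pos":[-19,6,0],"angular":[0,0,0],"fingers":0},{"delta_pos":[0,0,0],"angular":[0,0,0],"fingers":0},{"delta_pos":[0,0,0],"angular":[0,0,0],"fingers":0},{"delta_pos":[0,0,0],"angular":[0,0,0],"fingers":0},{"delta_pos":[0,0,0],"angular":[0,0,0],"fingers":0},{"delta_pos":[0,0,0],"angular":[0,0,0],"fingers":0}]'
python3 m.py -0.307
```

```text
time_s: 3.15
eef_pos: [494.7, -266.4, 103.7]
ee_rot: [-0.001, 0.988, -0.152, -0.001]
force: [-0.1, -0.4, -3.4]
grip_width: 0.624
grip_force: 86.5
t 3.4 My [ 0.0372  0.0249  0.0079 -0.0178 -0.0029 -0.001 ] 0.008 M [ 0.002  0.008 -0.003] F [-0.17 -0.15 -3.99] [ 495.2 -266.8  104.6] [-2.000e-04  9.885e-01 -1.515e-01 -3.000e-04] 0.6250806626040374
time_s: 4.7
eef_pos: [495.4, -266.9, 105.0]
ee_rot: [0.0, 0.988, -0.152, 0.0]
force: [0.2, -0.9, -3.8]
grip_width: 0.618
grip_force: 86.5
t 4.95 My [ 0.0202 -0.0472 -0.0364 -0.0427  0.0082 -0.0039] -0.017 M [ 0.016 -0.023  0.023] F [-0.21 -0.3  -3.87] [ 495.3 -266.8  105. ] [-0.      0.9885 -0.1515  0.    ] 0.6236362657459267
time_s: 6.0
eef_pos: [495.2, -266.8, 105.1]
ee_rot: [0.0, 0.988, -0.152, 0.0]
force: [-0.1, -0.5, -4.3]
grip_width: 0.627
grip_force: 86.5
t 6.25 My [-0.0155 -0.0205 -0.0319 -0.0007 -0.0282 -0.0348] -0.0219 M [-0.01  -0.02  -0.021] F [-0.16 -0.22 -3.64] [ 495.2 -266.8  105. ] [-0.      0.9885 -0.1515  0.    ] 0.6232444353401445
```

C shows no clear change, so I'll check decisively by tipping it to each end.

```bash
sed -i 's/range(6)/range(12)/' m.py
python3 -m jog '[{"delta_pos":[0,0,0],"angular":[0.04,0.124,0],"fingers":0},{"delta_pos":[0,0,0],"angular":[0.079,0.248,0],"fingers":0},{"delta_pos":[0,0,0],"angular":[0.079,0.248,0],"fingers":0},{"delta_pos":[0,0,0],"angular":[0.079,0.248,0],"fingers":0},{"delta_pos":[0,0,0],"angular":[0.04,0.124,0],"fingers":0},{"delta_pos":[0,0,0],"angular":[0,0,0],"fingers":0},{"delta_pos":[0,0,0],"angular":[0,0,0],"fingers":0},{"delta_pos":[0,0,0],"angular":[0,0,0],"fingers":0},{"delta_pos":[0,0,0],"angular":[0,0,0],"fingers":0}]'
python3 m.py -0.307
python3 -m jog '[{"delta_pos":[0,0,0],"angular":[-0.04,-0.124,0],"fingers":0},{"delta_pos":[0,0,0],"angular":[-0.079,-0.248,0],"fingers":0},{"delta_pos":[0,0,0],"angular":[-0.079,-0.248,0],"fingers":0},{"delta_pos":[0,0,0],"angular":[-0.079,-0.248,0],"fingers":0},{"delta_pos":[0,0,0],"angular":[-0.04,-0.124,0],"fingers":0},{"delta_pos":[0,0,0],"angular":[0,0,0],"fingers":0},{"delta_pos":[0,0,0],"angular":[0,0,0],"fingers":0},{"delta_pos":[0,0,0],"angular":[0,0,0],"fingers":0},{"delta_pos":[0,0,0],"angular":[0,0,0],"fingers":0}]'
python3 m.py -0.307
```

```text
time_s: 7.42
eef_pos: [495.6, -267.0, 104.9]
ee_rot: [-0.0, 0.988, -0.151, -0.0]
force: [-0.2, 0.3, -3.1]
grip_width: 0.623
grip_force: 86.5
t 7.975 My [-0.0212 -0.0006  0.0431  0.0245  0.0028 -0.0025 -0.0027  0.0195  0.0129
  0.0184 -0.0123 -0.0076] 0.0062 M [-0.004  0.008  0.021] F [ 0.01  0.1  -3.81] [ 495.3 -266.9  105. ] [ 0.      0.9885 -0.1515  0.    ] 0.6230436686132461
time_s: 9.15
eef_pos: [494.9, -266.7, 105.0]
ee_rot: [-0.0, 0.988, -0.152, 0.0]
force: [-0.4, -0.6, -4.0]
grip_width: 0.624
grip_force: 86.5
t 9.7 My [ 0.0073 -0.0488  0.0088  0.024  -0.0057 -0.0043  0.0538  0.0022  0.0401
  0.0879 -0.0104 -0.0365] 0.0099 M [ 0.004  0.009 -0.002] F [-0.22  0.   -3.55] [ 495.3 -266.8  105. ] [-0.      0.9885 -0.1515  0.    ] 0.6251388859792263
```

C is sound (no difference between ends), so I'll put it back and head over the nest.

```bash
python3 -m jog '[{"delta_pos":[0,0,-30],"angular":[0,0,0],"fingers":0},{"delta_pos":[0,0,-50],"angular":[0,0,0],"fingers":0},{"delta_pos":[0,0,-58],"angular":[0,0,0],"fingers":0},{"delta_pos":[0,0,-58],"angular":[0,0,0],"fingers":0},{"delta_pos":[0,0,-58],"angular":[0,0,0],"fingers":1},{"delta_pos":[0,0,-58],"angular":[0,0,0],"fingers":1},{"delta_pos":[0,0,-58],"angular":[0,0,0],"fingers":1},{"delta_pos":[0,0,-58],"angular":[0,0,0],"fingers":1},{"delta_pos":[0,0,-10],"angular":[0,0,0],"fingers":1},{"delta_pos":[0,0,50],"angular":[0,0,0],"fingers":1}]'
python3 -m jog '[{"delta_pos":[0,0,33],"angular":[0,0,0],"fingers":1},{"delta_pos":[0,60,33],"angular":[0,0,0.03],"fingers":1},{"delta_pos":[2,120,33],"angular":[0,0,0.06],"fingers":1},{"delta_pos":[5,180,33],"angular":[0,0,0.085],"fingers":1},{"delta_pos":[9,240,33],"angular":[0,0,0.085],"fingers":1},{"delta_pos":[9,240,33],"angular":[0,0,0.085],"fingers":1},{"delta_pos":[9,240,33],"angular":[0,0,0.085],"fingers":1}]'
python3 - <<'E'
from rig import ctrl
import cv2,numpy as np
c=ctrl.capture("wrist"); cv2.imwrite("pics/w2.png",c["pixels"]); np.savez("w20.npz",**c)
a=cv2.resize(c["pixels"][110:300,170:430],None,fx=3,fy=3,interpolation=cv2.INTER_CUBIC)
a=cv2.convertScaleAbs(a,alpha=1.6,beta=10)
cv2.imwrite("pics/w2c.png",a); s=ctrl.sense();print(s["time_s"],s["eef_pos"],s["joints"])
E
```

```text
time_s: 11.0
eef_pos: [494.7, -266.5, 155.5]
ee_rot: [-0.001, 0.988, -0.152, -0.001]
force: [0.9, -0.4, 0.1]
grip_width: 1.001
grip_force: 0.0
time_s: 11.88
eef_pos: [504.3, -27.2, 188.0]
ee_rot: [0.0, 0.994, -0.109, 0.0]
force: [0.2, -0.4, -0.5]
grip_width: 0.999
grip_force: 0.0
11.925 [504.35133676 -27.76178085 188.00653235] [-2.87200562e-01  3.04747206e-01  1.61725159e+00 -2.38042783e-04
  1.21941911e+00  1.50382668e+00]
```

View pics/w2c.png

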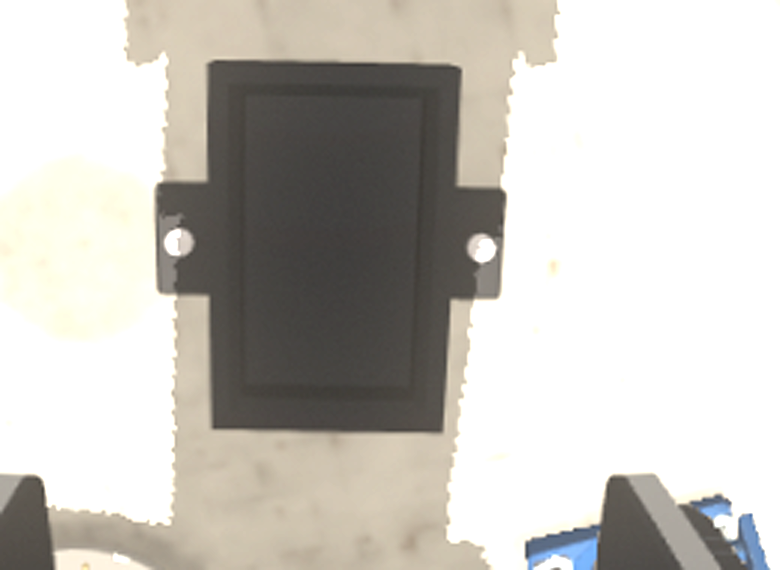

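```bash
python3 - <<'E'
from h import *
c=load("w2"); f=lambda P:[(170+u/3,110+v/3) for u,v in P]
print(wfit(c,f([(208,61),(461,66),(443,432),(213,430)]),26,124,80))
print(wfit(c,f([(246,96),(423,97),(411,387),(245,386)]),8,103,59))
# refit side view, both views of bolts? 
E
```

```text
(array([ 5.04045e+02, -3.00390e+01, -2.34000e-01]), array([-0.3,  0.4, -0.1, -0.2, -0. , -0.3,  0.4,  0.1]))
(array([ 5.02872e+02, -2.99080e+01, -2.35000e-01]), array([ 0.5,  0.1, -0.2,  0.2, -0.3,  0.2,  0.1, -0.5]))
```

```bash
python3 -m jog '[{"delta_pos":[30,50,0],"angular":[0,0,-0.02],"fingers":1},{"delta_pos":[60,100,0],"angular":[0,0,-0.04],"fingers":1},{"delta_pos":[90,150,0],"angular":[0,0,-0.06],"fingers":1},{"delta_pos":[121,203,0],"angular":[0,0,-0.08],"fingers":1},{"delta_pos":[121,203,0],"angular":[0,0,-0.08],"fingers":1},{"delta_pos":[121,203,0],"angular":[0,0,-0.08],"fingers":1},{"delta_pos":[121,203,0],"angular":[0,0,-0.08],"fingers":1}]'
python3 - <<'E'
from rig import ctrl
import cv2,numpy as np
c=ctrl.capture("wrist"); cv2.imwrite("pics/w3.png",c["pixels"]); np.savez("w30.npz",**c)
s=ctrl.sense();print(s["time_s"],s["eef_pos"],s["joints"])
E
```

```text
time_s: 12.8
eef_pos: [625.3, 174.4, 188.4]
ee_rot: [0.0, 0.989, -0.15, 0.0]
force: [-0.8, -0.3, 0.5]
grip_width: 1.002
grip_force: 0.0
12.85 [625.26878104 174.56009244 188.46090214] [ 9.21645523e-02  6.20060135e-01  1.13568867e+00 -1.05572988e-04
  1.38547965e+00  1.96419273e+00]
```

View pics/w3.png

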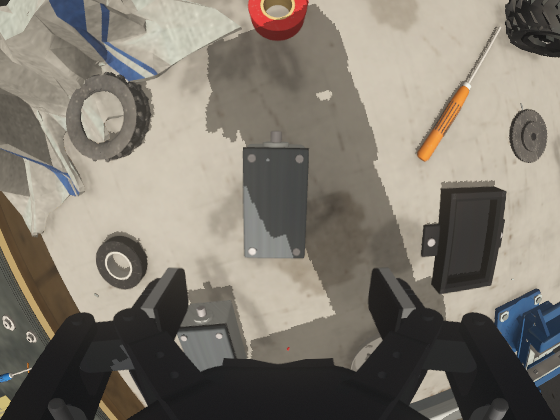

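A's top shows at (243,149)–(309,257), with the stub pointing forward (+x).

```bash
python3 - <<'E'
from h import *
c=load("w3")
print(wfit(c,[(243.5,148.5),(308.5,148.5),(305,257),(243.5,257.5)],62,100,56))
E
```

```text
(array([ 6.25625e+02,  1.76585e+02, -3.14000e-01]), array([ 1.2,  0.7,  0.1, -0.6, -1.2,  0.4, -0.1, -0.5]))
```

```bash
python3 -m jog '[{"delta_pos":[0,2,-50],"angular":[0,0,0],"fingers":1},{"delta_pos":[0,2,-100],"angular":[0,0,0],"fingers":1},{"delta_pos":[0,2,-143],"angular":[0,0,-0.005],"fingers":1},{"delta_pos":[0,2,-143],"angular":[0,0,-0.005],"fingers":1},{"delta_pos":[0,2,-143],"angular":[0,0,-0.005],"fingers":0},{"delta_pos":[0,2,-143],"angular":[0,0,-0.005],"fingers":0},{"delta_pos":[0,2,-143],"angular":[0,0,-0.005],"fingers":0},{"delta_pos":[0,2,-143],"angular":[0,0,-0.005],"fingers":0},{"delta_pos":[0,2,-143],"angular":[0,0,-0.005],"fingers":0}]' 80
python3 -m jog '[{"delta_pos":[0,0,30],"angular":[0,0,0],"fingers":0},{"delta_pos":[0,0,60],"angular":[0,0,0],"fingers":0},{"delta_pos":[0,0,60],"angular":[0,0,0],"fingers":0},{"delta_pos":[0,0,60],"angular":[0,0,0],"fingers":0},{"delta_pos":[0,0,60],"angular":[0,0,0],"fingers":0}]'
python3 m.py -0.307
python3 -m jog '[{"delta_pos":[19,-6,0],"angular":[0,0,0],"fingers":0},{"delta_pos":[-19,6,0],"angular":[0,0,0],"fingers":0},{"delta_pos":[19,-6,0],"angular":[0,0,0],"fingers":0},{"delta_pos":[-19,6,0],"angular":[0,0,0],"fingers":0},{"delta_pos":[19,-6,0],"angular":[0,0,0],"fingers":0},{"delta_pos":[0,0,0],"angular":[0,0,0],"fingers":0},{"delta_pos":[0,0,0],"angular":[0,0,0],"fingers":0},{"delta_pos":[0,0,0],"angular":[0,0,0],"fingers":0}]'
python3 -m jog '[{"delta_pos":[0,0,0],"angular":[0.04,0.124,0],"fingers":0},{"delta_pos":[0,0,0],"angular":[0.079,0.248,0],"fingers":0},{"delta_pos":[0,0,0],"angular":[0.079,0.248,0],"fingers":0},{"delta_pos":[0,0,0],"angular":[0.079,0.248,0],"fingers":0},{"delta_pos":[0,0,0],"angular":[0.04,0.124,0],"fingers":0},{"delta_pos":[0,0,0],"angular":[0,0,0],"fingers":0},{"delta_pos":[0,0,0],"angular":[0,0,0],"fingers":0},{"delta_pos":[0,0,0],"angular":[0,0,0],"fingers":0},{"delta_pos":[0,0,0],"angular":[0,0,0],"fingers":0}]'
python3 m.py -0.307
python3 -m jog '[{"delta_pos":[0,0,0],"angular":[-0.04,-0.124,0],"fingers":0},{"delta_pos":[0,0,0],"angular":[-0.079,-0.248,0],"fingers":0},{"delta_pos":[0,0,0],"angular":[-0.079,-0.248,0],"fingers":0},{"delta_pos":[0,0,0],"angular":[-0.079,-0.248,0],"fingers":0},{"delta_pos":[0,0,0],"angular":[-0.04,-0.124,0],"fingers":0},{"delta_pos":[0,0,0],"angular":[0,0,0],"fingers":0},{"delta_pos":[0,0,0],"angular":[0,0,0],"fingers":0},{"delta_pos":[0,0,0],"angular":[0,0,0],"fingers":0},{"delta_pos":[0,0,0],"angular":[0,0,0],"fingers":0}]'
python3 m.py -0.307
```

```text
time_s: 13.98
eef_pos: [626.7, 177.9, 48.3]
ee_rot: [-0.0, 0.988, -0.152, 0.002]
force: [-1.7, -2.9, 8.4]
grip_width: 0.624
grip_force: 83.9
time_s: 14.6
eef_pos: [624.7, 178.1, 103.7]
ee_rot: [0.0, 0.988, -0.152, -0.001]
force: [0.3, 0.2, -2.4]
grip_width: 0.623
grip_force: 84.9
t 15.15 My [ 0.0066  0.0004  0.023   0.0122 -0.0329  0.0061  0.045   0.0235 -0.0013
 -0.0151 -0.0048  0.0186] 0.0068 M [ 0.     0.007 -0.005] F [ 0.01 -0.06 -1.45] [625.3 178.2 105. ] [-0.      0.9885 -0.1515 -0.    ] 0.6247935559335159
time_s: 16.2
eef_pos: [625.6, 178.1, 105.3]
ee_rot: [-0.0, 0.988, -0.151, 0.0]
force: [0.2, 0.4, -1.0]
grip_width: 0.623
grip_force: 85.0
time_s: 17.32
eef_pos: [625.7, 177.9, 104.9]
ee_rot: [-0.0, 0.988, -0.152, -0.0]
force: [0.4, -0.4, -2.0]
grip_width: 0.621
grip_force: 85.0
t 17.875 My [-0.0008  0.0211  0.0232 -0.0136 -0.0279  0.037  -0.0068  0.0106  0.0139
  0.0045 -0.0344  0.0526] 0.0066 M [ 0.007  0.005 -0.009] F [ 0.1  -0.05 -1.52] [625.3 178.2 105. ] [-0.      0.9885 -0.1515 -0.    ] 0.6245007633679194
time_s: 19.05
eef_pos: [624.8, 178.5, 105.0]
ee_rot: [0.0, 0.988, -0.151, 0.0]
force: [-0.4, -1.3, -2.0]
grip_width: 0.624
grip_force: 85.0
t 19.6 My [-0.067  -0.0194 -0.0158 -0.0561  0.0374  0.0235  0.0093  0.0445  0.0146
 -0.0389 -0.0231  0.081 ] -0.0008 M [-0.001 -0.001  0.003] F [-0.21 -0.08 -1.59] [625.2 178.1 105. ] [ 0.      0.9885 -0.1515 -0.    ] 0.6266302721624406
```

A is sound too (0.15 kg, no change), so I'll put it back and go to B.

```bash
python3 -m jog '[{"delta_pos":[0,0,-30],"angular":[0,0,0],"fingers":0},{"delta_pos":[0,0,-50],"angular":[0,0,0],"fingers":0},{"delta_pos":[0,0,-57.5],"angular":[0,0,0],"fingers":0},{"delta_pos":[0,0,-57.5],"angular":[0,0,0],"fingers":0},{"delta_pos":[0,0,-57.5],"angular":[0,0,0],"fingers":1},{"delta_pos":[0,0,-57.5],"angular":[0,0,0],"fingers":1},{"delta_pos":[0,0,-57.5],"angular":[0,0,0],"fingers":1},{"delta_pos":[0,0,-57.5],"angular":[0,0,0],"fingers":1},{"delta_pos":[0,0,-10],"angular":[0,0,0],"fingers":1},{"delta_pos":[0,0,50],"angular":[0,0,0],"fingers":1}]'
python3 -m jog '[{"delta_pos":[0,0,33],"angular":[0,0,0],"fingers":1},{"delta_pos":[-40,30,33],"angular":[0,0,0.07],"fingers":1},{"delta_pos":[-80,60,33],"angular":[0,0,0.14],"fingers":1},{"delta_pos":[-120,90,33],"angular":[0,0,0.21],"fingers":1},{"delta_pos":[-155,122,33],"angular":[0,0,0.21],"fingers":1},{"delta_pos":[-155,122,33],"angular":[0,0,0.21],"fingers":1},{"delta_pos":[-155,122,33],"angular":[0,0,0.21],"fingers":1}]'
python3 - <<'E'
from rig import ctrl
import cv2,numpy as np
c=ctrl.capture("wrist"); cv2.imwrite("pics/w4.png",c["pixels"]); np.savez("w40.npz",**c)
s=ctrl.sense();print(s["time_s"],s["eef_pos"],s["joints"])
E
```

```text
time_s: 20.9
eef_pos: [624.6, 178.0, 155.2]
ee_rot: [0.0, 0.988, -0.152, -0.001]
force: [1.0, 0.4, 0.8]
grip_width: 0.998
grip_force: 0.0
time_s: 21.78
eef_pos: [470.7, 299.9, 188.1]
ee_rot: [0.0, 0.999, -0.047, 0.0]
force: [0.1, 0.3, 0.4]
grip_width: 0.998
grip_force: 0.0
21.825 [470.98871559 299.58662195 187.98313515] [ 3.56745593e-01  4.17932139e-01  1.45588993e+00 -2.33546911e-04
  1.26749994e+00  2.02262855e+00]
```

View pics/w4.png

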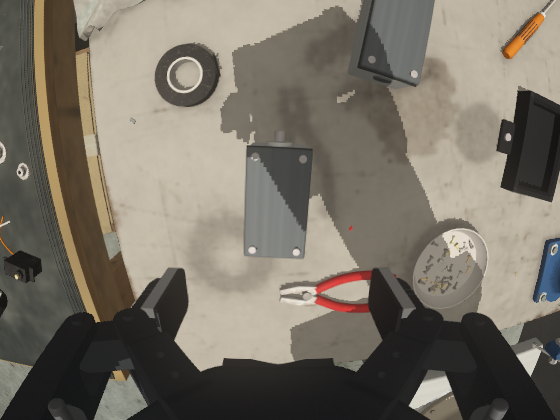

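B's top spans (244,147)–(312,258), with the stub forward, and A stands upright at the top right. Measuring B.

```bash
python3 - <<'E'
from h import *
c=load("w4")
print(wfit(c,[(247.5,147),(312,149.5),(307,258),(244.5,256.5)],62,100,56))
E
```

```text
(array([ 4.70572e+02,  2.99840e+02, -1.29000e-01]), array([ 0.6,  1. ,  0.5, -1. , -0.7,  0.7, -0.4, -0.7]))
```

```bash
python3 -m jog '[{"delta_pos":[0,0,-50],"angular":[0,0,-0.03],"fingers":1},{"delta_pos":[0,0,-100],"angular":[0,0,-0.03],"fingers":1},{"delta_pos":[0,0,-143],"angular":[0,0,-0.03],"fingers":1},{"delta_pos":[0,0,-143],"angular":[0,0,-0.03],"fingers":1},{"delta_pos":[0,0,-143],"angular":[0,0,-0.03],"fingers":0},{"delta_pos":[0,0,-143],"angular":[0,0,-0.03],"fingers":0},{"delta_pos":[0,0,-143],"angular":[0,0,-0.03],"fingers":0},{"delta_pos":[0,0,-143],"angular":[0,0,-0.03],"fingers":0},{"delta_pos":[0,0,-143],"angular":[0,0,-0.03],"fingers":0}]' 80
python3 -m jog '[{"delta_pos":[0,0,30],"angular":[0,0,0],"fingers":0},{"delta_pos":[0,0,60],"angular":[0,0,0],"fingers":0},{"delta_pos":[0,0,60],"angular":[0,0,0],"fingers":0},{"delta_pos":[0,0,60],"angular":[0,0,0],"fingers":0},{"delta_pos":[0,0,60],"angular":[0,0,0],"fingers":0}]'
python3 m.py -0.125
python3 -m jog '[{"delta_pos":[20,-2.5,0],"angular":[0,0,0],"fingers":0},{"delta_pos":[-20,2.5,0],"angular":[0,0,0],"fingers":0},{"delta_pos":[20,-2.5,0],"angular":[0,0,0],"fingers":0},{"delta_pos":[-20,2.5,0],"angular":[0,0,0],"fingers":0},{"delta_pos":[20,-2.5,0],"angular":[0,0,0],"fingers":0},{"delta_pos":[0,0,0],"angular":[0,0,0],"fingers":0},{"delta_pos":[0,0,0],"angular":[0,0,0],"fingers":0},{"delta_pos":[0,0,0],"angular":[0,0,0],"fingers":0}]'
python3 -m jog '[{"delta_pos":[0,0,0],"angular":[0.016,0.124,0],"fingers":0},{"delta_pos":[0,0,0],"angular":[0.031,0.248,0],"fingers":0},{"delta_pos":[0,0,0],"angular":[0.031,0.248,0],"fingers":0},{"delta_pos":[0,0,0],"angular":[0.031,0.248,0],"fingers":0},{"delta_pos":[0,0,0],"angular":[0.016,0.124,0],"fingers":0},{"delta_pos":[0,0,0],"angular":[0,0,0],"fingers":0},{"delta_pos":[0,0,0],"angular":[0,0,0],"fingers":0},{"delta_pos":[0,0,0],"angular":[0,0,0],"fingers":0},{"delta_pos":[0,0,0],"angular":[0,0,0],"fingers":0}]'
python3 m.py -0.125
python3 -m jog '[{"delta_pos":[0,0,0],"angular":[-0.016,-0.124,0],"fingers":0},{"delta_pos":[0,0,0],"angular":[-0.031,-0.248,0],"fingers":0},{"delta_pos":[0,0,0],"angular":[-0.031,-0.248,0],"fingers":0},{"delta_pos":[0,0,0],"angular":[-0.031,-0.248,0],"fingers":0},{"delta_pos":[0,0,0],"angular":[-0.016,-0.124,0],"fingers":0},{"delta_pos":[0,0,0],"angular":[0,0,0],"fingers":0},{"delta_pos":[0,0,0],"angular":[0,0,0],"fingers":0},{"delta_pos":[0,0,0],"angular":[0,0,0],"fingers":0},{"delta_pos":[0,0,0],"angular":[0,0,0],"fingers":0}]'
python3 m.py -0.125
```

```text
time_s: 22.95
eef_pos: [471.7, 300.7, 47.7]
ee_rot: [-0.001, 0.998, -0.062, 0.002]
force: [-0.7, 0.1, 6.8]
grip_width: 0.629
grip_force: 82.9
time_s: 23.58
eef_pos: [469.7, 299.9, 103.9]
ee_rot: [0.0, 0.998, -0.062, -0.001]
force: [-0.3, 0.1, -3.0]
grip_width: 0.626
grip_force: 85.6
t 24.125 My [-0.0383  0.0323 -0.0033 -0.0179 -0.0019 -0.0058  0.0537 -0.008  -0.0035
 -0.0053 -0.0171  0.0182] 0.0003 M [ 0.013 -0.001 -0.   ] F [-0.11 -0.09 -3.09] [470.3 300.1 105. ] [-0.      0.9981 -0.0621  0.    ] 0.626229338746783
time_s: 25.18
eef_pos: [470.6, 300.2, 105.2]
ee_rot: [-0.0, 0.998, -0.062, 0.0]
force: [0.6, 1.0, -3.2]
grip_width: 0.621
grip_force: 85.7
time_s: 26.3
eef_pos: [470.7, 300.0, 104.9]
ee_rot: [-0.0, 0.998, -0.062, -0.0]
force: [0.2, 0.1, -3.4]
grip_width: 0.625
grip_force: 85.7
t 26.85 My [ 0.0383 -0.0082  0.0539  0.0606  0.0284  0.086   0.0773  0.0512  0.0747
  0.0248  0.0629  0.067 ] 0.0514 M [0.014 0.05  0.019] F [ 0.07  0.02 -3.16] [470.3 300.1 105. ] [ 0.      0.9981 -0.0621 -0.    ] 0.6247560832866978
time_s: 28.02
eef_pos: [469.8, 300.3, 105.0]
ee_rot: [0.0, 0.998, -0.062, 0.0]
force: [0.1, -0.6, -3.2]
grip_width: 0.624
grip_force: 86.3
t 28.575 My [-0.0509 -0.0431 -0.0789 -0.0388 -0.0674 -0.0602 -0.0354 -0.0332 -0.0499
 -0.058  -0.0402 -0.0552] -0.0509 M [ 0.004 -0.052 -0.012] F [ 0.08 -0.23 -3.22] [470.3 300.2 105. ] [-0.      0.9981 -0.0621  0.    ] 0.6228890820328319
```

B is the rattler (±0.051 Nm, sign follows the end). Carrying it to the nest.

```bash
python3 -m jog '[{"delta_pos":[0,0,40],"angular":[0,0,0],"fingers":0},{"delta_pos":[5,-40,45],"angular":[0,0,-0.02],"fingers":0},{"delta_pos":[11,-95,45],"angular":[0,0,-0.04],"fingers":0},{"delta_pos":[17,-150,45],"angular":[0,0,-0.06],"fingers":0},{"delta_pos":[23,-205,45],"angular":[0,0,-0.08],"fingers":0},{"delta_pos":[29,-260,45],"angular":[0,0,-0.107],"fingers":0},{"delta_pos":[32,-305,45],"angular":[0,0,-0.107],"fingers":0},{"delta_pos":[34,-329.5,45],"angular":[0,0,-0.107],"fingers":0},{"delta_pos":[34,-329.5,45],"angular":[0,0,-0.107],"fingers":0},{"delta_pos":[34,-329.5,45],"angular":[0,0,-0.107],"fingers":0}]'
python3 -m jog '[{"delta_pos":[0,0,-40],"angular":[0,0,0],"fingers":0},{"delta_pos":[0,0,-70],"angular":[0,0,0],"fingers":0},{"delta_pos":[0,0,-72],"angular":[0,0,0],"fingers":0},{"delta_pos":[0,0,-72],"angular":[0,0,0],"fingers":0}]'
python3 -m jog '[{"delta_pos":[0,0,-2],"angular":[0,0,0],"fingers":0},{"delta_pos":[0,0,-4],"angular":[0,0,0],"fingers":0},{"delta_pos":[0,0,-6],"angular":[0,0,0],"fingers":0},{"delta_pos":[0,0,-6],"angular":[0,0,0],"fingers":0}]'
```

```text
time_s: 29.88
eef_pos: [504.1, -28.7, 150.0]
ee_rot: [-0.0, 0.993, -0.115, -0.0]
force: [-0.0, 0.4, -2.9]
grip_width: 0.626
grip_force: 86.5
time_s: 30.38
eef_pos: [504.9, -28.9, 79.1]
ee_rot: [0.0, 0.993, -0.115, 0.001]
force: [0.1, 0.1, -2.3]
grip_width: 0.623
grip_force: 86.6
time_s: 30.88
eef_pos: [504.2, -29.3, 71.9]
ee_rot: [-0.0, 0.993, -0.115, -0.0]
force: [-0.9, -0.0, -3.3]
grip_width: 0.627
grip_force: 86.6
```

```bash
python3 -m jog '[{"delta_pos":[0,0,-1],"angular":[0,0,0],"fingers":0},{"delta_pos":[0,0,-2],"angular":[0,0,0],"fingers":0},{"delta_pos":[0,0,-3],"angular":[0,0,0],"fingers":0},{"delta_pos":[0,0,-3],"angular":[0,0,0],"fingers":0}]'
python3 -m jog '[{"delta_pos":[0,0,-1],"angular":[0,0,0],"fingers":0},{"delta_pos":[0,0,-2],"angular":[0,0,0],"fingers":0},{"delta_pos":[0,0,-3],"angular":[0,0,0],"fingers":0},{"delta_pos":[0,0,-3],"angular":[0,0,0],"fingers":0}]'
```

```text
time_s: 31.38
eef_pos: [504.2, -29.3, 68.9]
ee_rot: [-0.0, 0.993, -0.115, -0.0]
force: [-0.7, 0.2, -2.5]
grip_width: 0.626
grip_force: 86.6
time_s: 31.88
eef_pos: [504.3, -29.4, 65.9]
ee_rot: [-0.0, 0.993, -0.115, -0.0]
force: [-0.1, -0.2, -3.8]
grip_width: 0.624
grip_force: 86.6
```

```bash
python3 -m jog '[{"delta_pos":[0,0,-2],"angular":[0,0,0],"fingers":0},{"delta_pos":[0,0,-4],"angular":[0,0,0],"fingers":0},{"delta_pos":[0,0,-6],"angular":[0,0,0],"fingers":0},{"delta_pos":[0,0,-8],"angular":[0,0,0],"fingers":0},{"delta_pos":[0,0,-8],"angular":[0,0,0],"fingers":0}]'
python3 -m jog '[{"delta_pos":[0,0,-1],"angular":[0,0,0],"fingers":0},{"delta_pos":[0,0,-2],"angular":[0,0,0],"fingers":0},{"delta_pos":[0,0,-2.5],"angular":[0,0,0],"fingers":0},{"delta_pos":[0,0,-2.5],"angular":[0,0,0],"fingers":0}]'
```

```text
time_s: 32.5
eef_pos: [504.2, -29.3, 57.9]
ee_rot: [-0.0, 0.993, -0.115, -0.0]
force: [0.8, -0.6, -3.4]
grip_width: 0.627
grip_force: 86.6
time_s: 33.0
eef_pos: [504.4, -29.4, 55.7]
ee_rot: [0.0, 0.993, -0.115, 0.0]
force: [-0.8, 0.6, 0.6]
grip_width: 0.624
grip_force: 87.0
```

Floor contact felt at the expected height, with the weight off. Releasing and checking.

```bash
python3 -m jog '[{"delta_pos":[0,0,0],"angular":[0,0,0],"fingers":1},{"delta_pos":[0,0,0],"angular":[0,0,0],"fingers":1},{"delta_pos":[0,0,0],"angular":[0,0,0],"fingers":1},{"delta_pos":[0,0,0],"angular":[0,0,0],"fingers":1},{"delta_pos":[0,0,40],"angular":[0,0,0],"fingers":1},{"delta_pos":[0,0,90],"angular":[0,0,0],"fingers":1},{"delta_pos":[0,0,140],"angular":[0,0,0],"fingers":1},{"delta_pos":[0,0,140],"angular":[0,0,0],"fingers":1},{"delta_pos":[0,0,140],"angular":[0,0,0],"fingers":1}]'
python3 - <<'E'
from rig import ctrl
import cv2
c=ctrl.capture("wrist")["pixels"]; s=ctrl.capture("side")["pixels"]
a=cv2.resize(s[120:340,180:400],(600,600),interpolation=cv2.INTER_CUBIC)
b=cv2.resize(c[120:280,225:335],(200,300)); a[:300,400:]=b
cv2.imwrite("pics/f.png",a)
E
```

```text
time_s: 34.12
eef_pos: [503.8, -29.2, 194.6]
ee_rot: [-0.0, 0.993, -0.115, -0.001]
force: [0.0, -0.2, 0.1]
grip_width: 1.003
grip_force: 0.0
```

View pics/f.png

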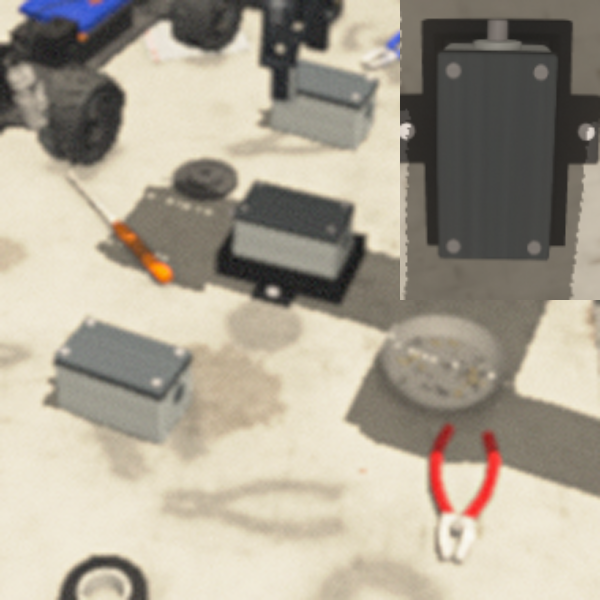

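The picture shows B seated level in the nest, at about (290,230), and A at (120,380) and C at (320,105) upright in their places. The gripper is clear, so I'm handing in.

```bash
python3 -c "
from rig import ctrl
print(ctrl.finish_job())"
```

```text
the job is handed in; nothing more can be done
None
```

I found the rattling housing, the one nearest the robot's left edge of the table, seated it fully home in the nest and let go; the two sound ones are back upright where they stood, and the job was handed in at about 34 s (the hand-in gave no verdict).

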